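# Load a batten in the bench trimmer with the push stick

### The job

Load the batten for its trim cut: lay it on the trimmer's infeed bed against the fence, then use the push stick behind it to feed it under the guard until it butts firmly against the length stop, without shifting the stop from its setting. Never push with the fingers once the batten is well under the guard, and stand the push stick back in its slotted rest when you have finished.

Things in the scene. Friction and masses are not known exactly. Their poses are not given: they have to be found in the camera images.
- trimmer: Bench trimmer (grey wood guillotine with hand lever), fixed. Origin on the bench under the guard's mouth, on the batten's middle line when it lies against the fence; x = feed direction, roughly to the robot's left; z up. Steel bed: top 45 mm above the bench, y -34 to +30 mm. Low fence strip along all of it: face at y = -22, top 14 mm over the bed. The blade head stands behind the guard, blade up.
- bed_end (a point): Near end of the open infeed bed (x = -155 mm in the trimmer's frame), on its top, on the batten's middle line; axes as the trimmer's. From here to the guard's mouth the bed is open above; gripping fingertips must stay over the fence's top, 14 mm above the bed.
- guard_mouth (a point): Floor of the guard's mouth, middle line; axes as the trimmer's. Opening 48 mm high, y -32 to +34 mm; guard 110 mm long, clear roof, top 55 mm over the bed. Inside on the +y side a white sprung shoe (slanted entry at x = 5 to 40 mm) gives way to the batten and presses it to the fence with 3 to 4 N; feeding takes 1 to 8 N. Behind, the blade head is 120 mm and its lever 200 mm over the bed.
- stop: Length stop: aluminium block 56 mm wide, 36 mm high, astride the bed beyond the blade head. Origin in the plane of its stop face, at bench height (45 mm below the bed's top), on the batten's middle line; axes as the trimmer's, face towards -x. Set 165 to 195 mm behind the guard's mouth. Held only by its thumbscrew's friction: it slips in +x under more than about 14 N.
- batten: Plain hardwood batten, 140 (its x) x 44 (y) x 30 (z) mm, 0.09 to 0.18 kg, lying on the bench in front of the trimmer's infeed bed. Origin in the middle of its underside. Either end may go first.
- push_stick: Plywood push stick, 18 mm thick (y), standing on its sole; 0.11 kg. x points to its tip; origin on the sole under the handle. Handle: block x -41 to 29 mm, 78 high; pinch it with the TCP some 50 mm above the sole. Neck 34 to 40 mm high, upright pushing face at x = 115; over it a lip (33.5 to 39.5 mm above the sole, to x = 125) goes over the work's top edge when the sole is just off the bed.
- stick_rest: Slotted wooden block fixed to the bench, 110 (x) x 66 (y) x 27 (z) mm, origin under its middle. Slot along x, 24 mm wide, flared at the top, floor 8 mm above the bench. The push stick stands in it on its sole, handle's origin within 12 mm of the rest's middle, tip towards +x (roughly to the robot's left).

How it is judged:
On the way, in this order (a step that is already met when the one before it is completed fails the run):
1. the batten lies let go on the infeed bed, along the fence, its middle still at least 30 mm in front of the guard's mouth (x of batten in the frame of trimmer between -0.14 and -0.03 m and y of batten in the frame of trimmer between -0.006 and 0.01 m and z of batten in the frame of trimmer between 0.042 and 0.048 m and angle between the x axis of batten and the x axis of trimmer, either way round below 0.1 rad and contact force between the fingers and batten below 0.1 N), for 0.2 s.
2. the push stick pushes the batten under the guard (front end at least 90 mm past the mouth) (contact force between push_stick and batten above 0.4 N and x of batten in the frame of trimmer above 0.02 m and z of batten in the frame of trimmer below 0.048 m and y of batten in the frame of trimmer below 0.02 m), for 0.05 s.
3. the batten presses on the length stop with more than 1 N (contact force between batten and stop above 1 N and x of batten in the frame of stop above -0.072 m), for 0.1 s.
At the end, for the whole second after the job is handed in: Batten flat on the bed, within 3 mm of its line along the fence and 0.03 rad of straight, front end within 2 mm of the stop's face; stop within 3 mm of its start; push stick on its sole in the rest's slot, upright within 0.15 rad, origin within 40 mm of the rest's middle; all at rest (x of batten in the frame of stop between -0.072 and -0.068 m and y of batten in the frame of trimmer between -0.003 and 0.003 m and z of batten in the frame of trimmer between 0.042 and 0.048 m and angle between the x axis of batten and the x axis of trimmer, either way round below 0.03 rad and distance of stop from where it was at the start of the episode below 0.003 m and x of push_stick in the frame of stick_rest between -0.04 and 0.04 m and y of push_stick in the frame of stick_rest between -0.008 and 0.008 m and z of push_stick in the frame of stick_rest below 0.012 m and angle between push_stick's own z axis and vertical below 0.15 rad and linear speed of each of push_stick, batten below 0.02 m/s); the robot touches nothing.
It fails at once if the length stop is pushed more than 3 mm from its setting (distance of stop from where it was at the start of the episode above 0.003 m).
It fails at once if the fingers touch the batten when it is well under the guard (its front more than 60 mm past the mouth) (contact force between the fingers and batten above 0.3 N and x of batten in the frame of trimmer above -0.01 m and y of batten in the frame of trimmer below 0.03 m).
It also fails if it takes over 62 s, if anything falls off the work surface, if the arm or the gripper's body presses on something with over 40 N, if the wrist force passes 120 N, or if a joint passes its speed limit or range.

### The arm

A 6-joint arm with a two-finger parallel gripper is mounted at the origin on a cart in front of the work surface, level with it; the furniture and walls round the work are solid. World frame = base frame: x ahead of the robot, y to its left, z up, the work surface at z = 0. Lengths are in m, angles in rad, forces in N, time in s.
With the tool pointing down it reaches from about 0.35 to 0.925 m from the base axis. Payload 6.4 kg.
Tool frame: the origin (TCP) lies between the finger pads, 19 mm behind the fingertips; this is the grasp point; z points along the fingers, y is the line along which they close (so a half turn about z gives the same grasp; the last joint's range is limited). The gripper opens to 85 mm and grips with 20 to 120 N. Pads are 22 mm wide; open, the fingers measure 114 mm over their backs; the gripper's body (76 mm by 85 mm) begins 54 mm behind the grasp point. The pads swing forward as they close: fully open they stand 13 mm farther back than shut.
Start: joints at [0.98, 0.245, 1.558, -0, 1.339, -0.174], TCP at [0.263, 0.594, 0.25] pointing down, gripper open.
Joint ranges: [-3.13, 3.13], [-1.02, 2.26], [0.13, 2.54], [-0.95, 4.09], [0.21, 2.88], [-2.74, 2.74]. Speed limits (rad/s): [2.57, 2.57, 3.14, 3.14, 3.14, 3.14].

### API

Orientations are given as a rotation vector (axis times angle).
In Python, from rig import arm, jaws, imaging, workorder gives the robot as it stands. Calls block until the motion is done:
- arm.move_to(position, orientation): joint-space move of the TCP to a pose.
- arm.move_straight(position, ori=None, rate=0.15, f_stop=None): straight line of the TCP; ori=None keeps the orientation; rate is the mean speed in m/s. With f_stop (N) it stops when the force on the tool has changed by that much, and returns True; else False.
- arm.goto_joints(angles): joint-space move.
- jaws.move_gripper(opening, grip_force=None): finger opening in m; grip_force is the grip in N (None keeps the last); returns when the fingers have stopped.
- arm.sleep(seconds).
- arm.inverse_kinematics(position, orientation): joint angles nearest the present ones, or None.
- arm.read_state(): the state.
- imaging.capture(name): name is "scene" or "side" or "wrist"; returns the picture (400x640x3 uint8, red, green, blue); there is no depth.
- imaging.camera_params(name): a dict with "intrinsics" (3x3 intrinsics, pixels), "rvec" (rotation vector, rad) and "tvec" (3), from world to camera coordinates, as OpenCV has them. Camera axes: x right, y down, z forward; pixel columns grow to the right and rows downward; lengths in m; the calibration is good to about 2 mm. The wrist camera is an equidistant fisheye: a pixel r from the principal point sees the ray r / f radians off the axis. A picture is of the moment at which its call begins: read the wrist's pose just before it. camera_params takes no time and is no camera call; for the wrist camera it gives the pose at the moment of the call.
A pose or a line that the arm cannot do raises arm.MotionError and nothing moves.
- workorder.finish_job(): hands the job in; it is judged then, once.
Trained networks look in the newest picture that a camera, given by its name, has taken for a name from the list of things; names that differ only in an ending like _2 or _b are one class to them, and where a whole thing is asked for, a point or a joint stands for the part that bears it (a point fixed in the world has none). Each returns a list of dicts, best first, with "conf" (0 to 1); they miss things now and then, are a little off and sometimes report something else, mostly with a low value. They report only what shows in the picture. A call takes as long as a camera call.
- imaging.regions_of(query, camera): "mask" (400x640 bool, what is visible of it) and "box" ([left, top, right, bottom] in pixels, round what is visible of it).
- imaging.place_of(query, camera): "pixel" ([column, row] in pixels: a listed point, or the origin of a listed thing).
The state is a dict: "time": time; "q": joint angles; "joint_velocities": joint speeds; "joint_efforts": joint torques, N m; "ee_pos": TCP position; "tool_rot": TCP orientation; "force": force on the tool from outside, world axes, zero at the start; "torque": the same for the moment, N m; "opening": finger opening in m; "finger_force": force on a finger pad.
Only numpy, scipy, OpenCV 4.12 (cv2) and the standard library are available. Lean on these libraries where they do the work, as an engineer would, in place of code of your own. Each camera call takes 0.05 s, during which the arm holds its last target. There are 200 camera calls.

## Working session

There is one attempt and no reset: what is moved stays moved. The work goes in short steps, each a Python script; the robot and the scene stay as the last script left them, time stands still between calls to the robot, and variables do not carry over. Pictures are saved under pics/ and viewed, at most 10 in all, crops included, and the job is handed in when it is done.

```bash
ls; mkdir -p pics; cat > h.py <<'E'
import numpy as np, cv2
from scipy.spatial.transform import Rotation as R
from rig import arm, jaws, imaging, workorder
def ray(cam,px,P=None):
    P=P or imaging.camera_params(cam); K=np.array(P['intrinsics']); Rm=cv2.Rodrigues(np.array(P['rvec'],float))[0]; t=np.array(P['tvec'],float).ravel()
    a=(px[0]-K[0,2])/K[0,0]; b=(px[1]-K[1,2])/K[1,1]
    if cam=='wrist':
        r=np.hypot(a,b); d=np.array([a/r*np.sin(r),b/r*np.sin(r),np.cos(r)]) if r>1e-9 else np.array([0,0,1.])
    else: d=np.array([a,b,1.]); d/=np.linalg.norm(d)
    return -Rm.T@t, Rm.T@d
def atz(cam,px,z,P=None):
    o,d=ray(cam,px,P); return o+d*(z-o[2])/d[2]
def tri(rays):
    A=np.zeros((3,3));b=np.zeros(3)
    for o,d in rays:
        M=np.eye(3)-np.outer(d,d);A+=M;b+=M@o
    x=np.linalg.solve(A,b); return x,[float(np.linalg.norm((np.eye(3)-np.outer(d,d))@(x-o))) for o,d in rays]
def snap(cam,name=None):
    im=imaging.capture(cam)
    if name: cv2.imwrite(f'pics/{name}.png',im[:,:,::-1])
    return im
def down(yaw): # tool z down, tool y axis along world angle yaw+90deg.. tool x at angle yaw
    return (R.from_euler('z',yaw)*R.from_euler('x',np.pi)).as_rotvec()
E
python3 - <<'E'
from h import *
s=arm.read_state();print(s['time'],s['tool_rot'],s['opening'])
R_={}
for c in ['scene','side','wrist']:
    snap(c,c+'0'); 
    P=imaging.camera_params(c)
    print(c,np.round(ray(c,(320,200),P),3).tolist())
    for q in ['trimmer','bed_end','guard_mouth','stop','batten','push_stick','stick_rest']:
        r=imaging.place_of(q,c)[:2]
        for k in r:
            print(c,q,round(k['conf'],2),np.round(k['pixel'],1))
        if r: R_.setdefault(q,[]).append((ray(c,r[0]['pixel'],P)))
for q in R_:
    if len(R_[q])>1:
        x,e=tri(R_[q]);print(q,np.round(x,4),np.round(e,4))
E
```

```text
pics
0.0 [-6.49797545e-01 -3.07289571e+00  2.90905596e-03] 0.08513459849985526
scene [[-0.107, -0.532, 0.442], [0.74, 0.509, -0.44]]
scene trimmer 0.69 [324.9 219.6]
scene bed_end 0.56 [376.4 214.2]
scene guard_mouth 0.7 [321.6 196.2]
scene batten 0.86 [364.  282.8]
scene push_stick 0.62 [268.4 234.4]
scene stick_rest 0.66 [269.9 236.1]
side [[0.535, -0.948, 0.542], [-0.036, 0.87, -0.492]]
side trimmer 0.78 [355.1 222.2]
side bed_end 0.57 [349.3 241.8]
side bed_end 0.36 [285.8 207.8]
side guard_mouth 0.76 [359.3 202.1]
side stop 0.4 [284.6 207.9]
side batten 0.83 [252.2 274.5]
side push_stick 0.86 [287.9 204.5]
side stick_rest 0.74 [287.7 208.7]
wrist [[0.193, 0.626, 0.375], [0.279, -0.133, -0.951]]
wrist batten 0.77 [ 46.6 345.7]
wrist push_stick 0.44 [ 94.4 353.2]
wrist stick_rest 0.73 [ 91.6 344.8]
trimmer [ 0.5759 -0.0738 -0.0097] [0.0042 0.0042]
bed_end [ 0.5619 -0.221   0.0462] [0.002 0.002]
guard_mouth [ 0.5836 -0.0628  0.0419] [0.0021 0.0021]
batten [ 0.39   -0.2764 -0.0036] [0.0063 0.0038 0.0062]
push_stick [ 0.4247 -0.0275  0.0072] [0.0021 0.0019 0.0022]
stick_rest [ 0.4192 -0.0327 -0.0005] [0.0063 0.0063 0.0094]
```

View pics/scene0.png

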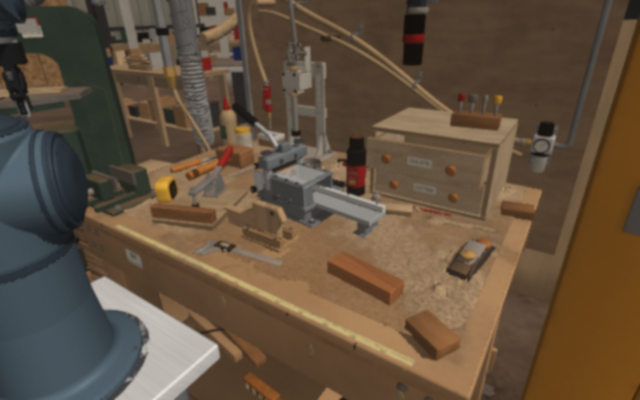

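View pics/side0.png

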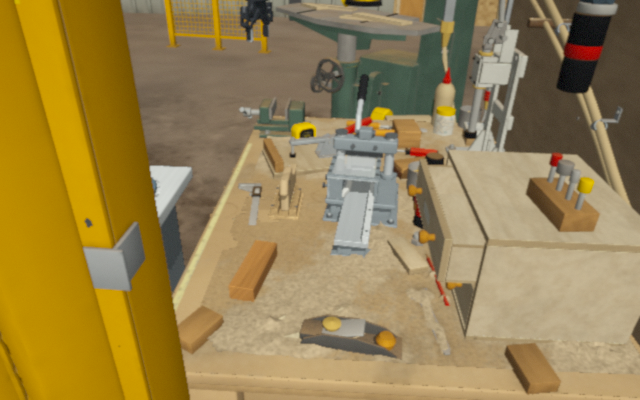

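The scene picture shows the batten at (365,277), the trimmer with its infeed bed at (345,205), and the stick in its rest at (265,228). The side view agrees: batten (254,270), bed (353,222), stick (287,195). Other wood blocks are distractors. Next I look from near with the wrist camera.

```bash
cat > look.py <<'E'
from h import *
N=['trimmer','bed_end','guard_mouth','stop','batten','push_stick','stick_rest']
def look(poses,names=N,tag='w',z=None):
    rays={}
    for i,(p,o) in enumerate(poses):
        arm.move_to(p,o); arm.sleep(0.15)
        P=imaging.camera_params('wrist'); snap('wrist',f'{tag}{i}')
        for q in names:
            for k in imaging.place_of(q,'wrist')[:1]:
                if k['conf']>0.3: rays.setdefault(q,[]).append((ray('wrist',k['pixel'],P)))
                print(i,q,round(k['conf'],2),np.round(k['pixel'],1))
            if q in('batten','stick_rest','push_stick'):
                for k in imaging.regions_of(q,'wrist')[:1]: np.save(f'{tag}{i}_{q}.npy',k['mask'])
        np.savez(f'{tag}{i}_P.npz',**P)
    for q in rays:
        if len(rays[q])>1:
            x,e=tri(rays[q]);print(q,np.round(x,4),np.round(e,4))
    return rays
E
python3 - <<'E'
from look import *
for y in (90,-90,-100,80):
    for p in ([.5,-.05,.4],[.4,-.28,.1],[.57,-.15,.12]): 
        q=arm.inverse_kinematics(p,down(np.radians(y)));print(y,p,None if q is None else np.round(q,2))
arm.move_straight([.263,.594,.36],rate=.3)
o=down(np.radians(-95))
look([([.45,-.05,.36],o),([.45,-.2,.36],o)])
print(arm.read_state()['time'])
E
```

```text
90 [0.5, -0.05, 0.4] [-0.33 -0.19  1.74  0.    1.6  -0.33]
90 [0.4, -0.28, 0.1] [-0.84  0.07  2.06  0.    1.01 -0.84]
90 [0.57, -0.15, 0.12] [-0.45  0.26  1.8   0.    1.09 -0.45]
-90 [0.5, -0.05, 0.4] None
-90 [0.4, -0.28, 0.1] [-0.84  0.07  2.06 -0.    1.01  2.3 ]
-90 [0.57, -0.15, 0.12] [-0.45  0.26  1.8  -0.    1.09  2.69]
-100 [0.5, -0.05, 0.4] None
-100 [0.4, -0.28, 0.1] [-0.84  0.07  2.06 -0.    1.01  2.47]
-100 [0.57, -0.15, 0.12] None
80 [0.5, -0.05, 0.4] [-0.33 -0.19  1.74  0.    1.6  -0.15]
80 [0.4, -0.28, 0.1] [-0.84  0.07  2.06  0.    1.01 -0.67]
80 [0.57, -0.15, 0.12] [-0.45  0.26  1.8   0.    1.09 -0.28]Traceback (most recent call last):
  File "<stdin>", line 7, in <module>
  File "look.py", line 6, in look
    arm.move_to(p,o); arm.sleep(0.15)
    ~~~~~~~~~~~^^^^^
rig.MotionError: the arm cannot take that pose within its joint ranges
```

```bash
python3 - <<'E'
from look import *
o=down(np.radians(85))
look([([.45,-.02,.36],o),([.47,-.22,.36],o)])
print(arm.read_state()['time'])
E
```

```text
0 trimmer 0.73 [401.1 172.2]
0 bed_end 0.75 [399.4 270. ]
0 guard_mouth 0.94 [409.8 182.1]
0 stop 0.82 [405.6  65.3]
0 batten 0.75 [302.5 290.8]
0 push_stick 0.73 [303.8 155.4]
0 stick_rest 0.95 [302.9 152.6]
1 trimmer 0.61 [380.6  48.6]
1 bed_end 0.71 [386.1 153.1]
1 guard_mouth 0.8 [388.3  49.4]
1 batten 0.57 [280.5 193. ]
1 push_stick 0.94 [278.5  30.4]
1 stick_rest 0.75 [275.2  32.8]
trimmer [ 0.5733 -0.0618  0.0045] [0.0007 0.0007]
bed_end [ 0.5629 -0.221   0.0421] [0.0002 0.0002]
guard_mouth [ 0.5775 -0.0692  0.0409] [0.0011 0.0011]
batten [ 0.3902 -0.2856 -0.0158] [0.0024 0.0024]
push_stick [ 0.42   -0.0214  0.0091] [0.0003 0.0003]
stick_rest [ 0.415  -0.02   -0.0085] [0.0029 0.0029]
6.225
```

```bash
python3 -c "
import cv2,numpy as np
a=[cv2.imread(f'pics/w{i}.png') for i in (0,1)]
b=cv2.resize(np.vstack(a),None,fx=.75,fy=.75);print(b.shape);cv2.imwrite('pics/ww.png',b)"
```

```text
(600, 480, 3)
```

View pics/ww.png

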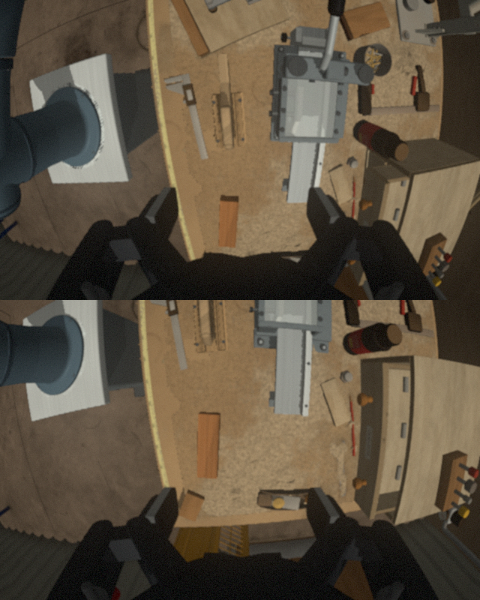

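Both wrist views show everything clearly: in w0 the batten is near (305,293), rest (305,160), bed (408,230). Now I fit box silhouettes to the masks and rectify the bed.

```bash
cat > fit.py <<'E'
from h import *
from scipy.optimize import minimize
def proj(P,X):
    K=P['intrinsics'];C=(cv2.Rodrigues(P['rvec'])[0]@X.T+P['tvec'].reshape(3,1)).T
    th=np.arctan2(np.hypot(C[:,0],C[:,1]),C[:,2]);r=np.hypot(C[:,0],C[:,1])+1e-12
    return np.c_[K[0,0]*th*C[:,0]/r+K[0,2],K[1,1]*th*C[:,1]/r+K[1,2]]
def box(l,w,h):
    return np.array([[x,y,z] for x in np.linspace(-l/2,l/2,5) for y in(-w/2,w/2) for z in(0,h)])
def sil(P,X):
    m=np.zeros((1600,2560),np.uint8);h=cv2.convexHull((proj(P,X)*4+1.5).astype(np.float32).reshape(-1,1,2))
    cv2.fillConvexPoly(m,np.round(h*8).astype(np.int32),255,cv2.LINE_AA,3)
    return cv2.resize(m,(640,400),interpolation=cv2.INTER_AREA)/255.
def fitbox(dims,views,x0):
    B=box(*dims)
    def T(p): 
        c,s=np.cos(p[2]),np.sin(p[2]);return B@np.array([[c,-s,0],[s,c,0],[0,0,1]]).T+[p[0],p[1],0]
    f=lambda p:sum(np.abs(sil(P,T(p))-M).sum()/M.sum() for P,M in views)
    S=np.array([[0,0,0],[.012,0,0],[0,.012,0],[0,0,.1]])
    r=minimize(f,x0,method='Nelder-Mead',options=dict(initial_simplex=np.array(x0)+S,xatol=2e-4,fatol=1e-4))
    return r.x,r.fun
E
cat > b.py <<'E'
from fit import *
for q,d,x0 in(('batten',(.14,.044,.03),(.39,-.28,1.5)),('stick_rest',(.11,.066,.027),(.418,-.025,1.45))):
    V=[]
    for i in (0,1):
        P=dict(np.load(f'w{i}_P.npz'));M=np.load(f'w{i}_{q}.npy')
        if q=='stick_rest':
            if i: continue
            s=np.load(f'w{i}_push_stick.npy'); print(M.sum(),s.sum()); M=M|s
        V.append((P,M.astype(float)))
        x,e=fitbox(d,V[-1:],x0);print(q,i,np.round(x,4),round(e,3))
    x,e=fitbox(d,V,x0);print(q,np.round(x,4),np.degrees(x[2]),round(e,3))
# rectify bed at z=.059; u axis: world y, v axis: world x ; 0.5 mm/px
outs=[]
for i in(0,1):
    P=dict(np.load(f'w{i}_P.npz'));im=cv2.imread(f'pics/w{i}.png')
    ys=np.arange(-.25,.15,.0005);xs=np.arange(.5,.65,.0005)
    Y,X=np.meshgrid(ys,xs);p=proj(P,np.c_[X.ravel(),Y.ravel(),np.full(X.size,.059)]).astype(np.float32).reshape(*X.shape,2)
    outs.append(cv2.remap(im,p[...,0],p[...,1],cv2.INTER_CUBIC))
cv2.imwrite('pics/rect.png',np.vstack(outs))
E
python3 b.py
```

```text
batten 0 [ 0.3935 -0.2778  1.4333] 0.122
batten 1 [ 0.3933 -0.2775  1.4225] 0.036
batten [ 0.3932 -0.2776  1.4234] 81.55672704414081 0.159
1726 1899
stick_rest 0 [ 0.4227 -0.0262  1.56  ] 0.31
stick_rest [ 0.4227 -0.0262  1.56  ] 89.38397921262033 0.31
```

View pics/rect.png

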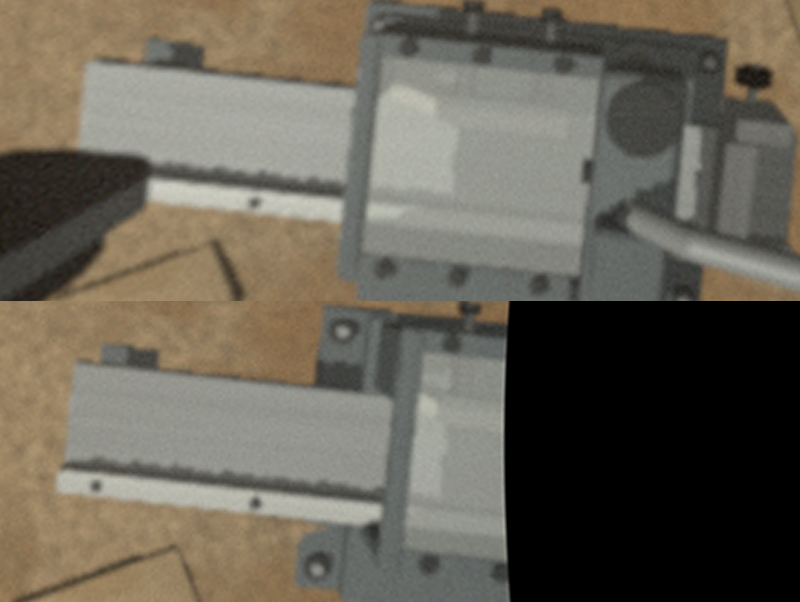

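```bash
cat > c.py <<'E'
from fit import *
im=cv2.GaussianBlur(cv2.cvtColor(cv2.imread('pics/rect.png'),cv2.COLOR_BGR2GRAY),(9,5),0).astype(float)
for off,u0,u1,v0,s in((300,75,370,473,(62,.087)),(0,160,335,180,(148,.09))):
    pts=[]
    for u in range(u0,u1,3):
        c=v0+(u-s[0])*s[1];r=np.arange(int(c)-9,int(c)+10);g=np.gradient(im[r,u]);k=g.argmax();pts.append((-.25+u*.0005,.5+(r[k]-off)*.0005))
    p=np.array(pts)
    for _ in range(3):
        a=np.polyfit(p[:,0],p[:,1],1);e=p[:,1]-np.polyval(a,p[:,0]);p=p[abs(e)<2*e.std()+1e-4]
    print(len(p),e.std(),'yaw',90-np.degrees(np.arctan(a[0])),'x at y=-.22,-.07',np.polyval(a,[-.22,-.07]))
P=dict(np.load('w0_P.npz'))
print('stop',atz('wrist',(405.6,65.3),0,P))
E
python3 c.py
python3 - <<'E'
from h import *
o=down(1.423)
jaws.move_gripper(.085,40)
arm.move_to([.3933,-.2776,.12],o)
print(arm.move_straight([.3933,-.2776,.034],rate=.12,f_stop=8))
jaws.move_gripper(.03,40)
s=arm.read_state();print(s['time'],s['ee_pos'],s['opening'],s['finger_force'],s['force'])
arm.move_straight([.3933,-.2776,.15],rate=.2)
s=arm.read_state();print(s['time'],s['opening'],s['finger_force'],s['force'])
P=imaging.camera_params('wrist');np.savez('g_P.npz',**P);snap('wrist','g')
E
```

```text
97 0.0002063683574527985 yaw 83.80256411932291 x at y=-.22,-.07 [0.58415157 0.60043999]
59 0.0003200479383155486 yaw 83.90948525299213 x at y=-.22,-.07 [0.58397254 0.5999778 ]
stop [0.59124338 0.10989354 0.        ]
False
8.7833 [ 0.39372743 -0.27805592  0.03473458] 0.04262532823810628 42.120729088783264 [-0.20799801  0.67153571  5.67493564]
9.5167 0.04319888132521026 41.350228786468506 [ 0.13841137  0.67621452 -0.77935236]
```

```bash
cat >> h.py <<'E'
TY=1.4635; TO=np.array([.5785,-.0655])
def tr(x,y,z): # trimmer frame (z over bed) -> world
    c,s=np.cos(TY),np.sin(TY); return np.array([TO[0]+c*x-s*y,TO[1]+s*x+c*y,z+.045])
def inv(p):
    c,s=np.cos(TY),np.sin(TY); d=np.array(p[:2])-TO; return np.array([c*d[0]+s*d[1],-s*d[0]+c*d[1]])
E
python3 - <<'E'
from h import *
o=down(TY)
arm.move_straight(tr(-.084,.002,.10),o,rate=.25)
arm.move_straight(tr(-.084,.002,.045),rate=.15)
P=imaging.camera_params('wrist');np.savez('p_P.npz',**P);snap('wrist','p')
print(arm.move_straight(tr(-.084,.002,.0345),rate=.03,f_stop=5))
s=arm.read_state();print(s['time'],s['ee_pos'],inv(s['ee_pos']),s['force'],s['torque'])
E
```

```text
True
11.55 [ 0.56775617 -0.14890115  0.07975107] [-0.08407209  0.00175057] [0.66546857 0.20606371 4.92423412] [0.03679105 0.02211041 0.07808246]
```

View pics/p.png

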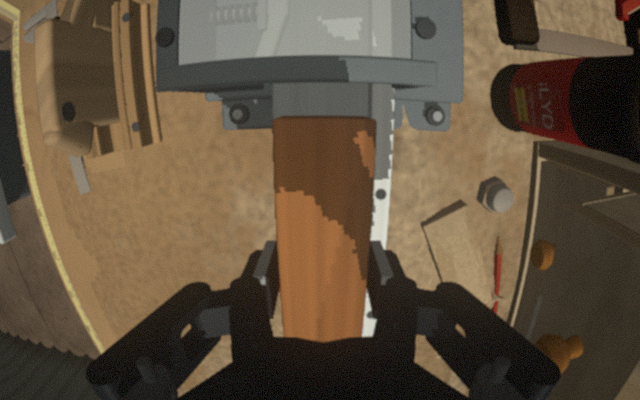

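The batten hangs just beside and parallel to the fence strip (x≈380 px), and its base has touched the bed. Release it, then look at the stick and rest.

```bash
python3 - <<'E'
from look import *
jaws.move_gripper(.075)
s=arm.read_state();p=s['ee_pos']
arm.move_straight([p[0],p[1],.2],rate=.25)
o=down(np.radians(88))
look([([.42,-.10,.28],o),([.46,.0,.28],o)],['push_stick','stick_rest','batten'],'s')
print(arm.read_state()['time'])
from fit import *
for i in (0,1):
    P=dict(np.load(f's{i}_P.npz'))
    try:
        M=np.load(f's{i}_batten.npy').astype(float);B=.045
        P2=dict(P); Rm=cv2.Rodrigues(P['rvec'])[0]; P2['tvec']=P['tvec'].ravel()+Rm@[0,0,.045]
        x,e=fitbox((.14,.044,.03),[(P2,M)],(*tr(-.084,0,0)[:2],TY));print('batten',i,inv(x),x[2]-TY,e)
    except Exception as ex: print(ex)
# rectify rest at z=.027 and handle top z=.008+.078
outs=[]
for i in(0,1):
  for z in(.027,.086):
    P=dict(np.load(f's{i}_P.npz'));im=cv2.imread(f'pics/s{i}.png')
    ys=np.arange(-.12,.16,.0007);xs=np.arange(.37,.47,.0007)
    Y,X=np.meshgrid(ys,xs);q=proj(P,np.c_[X.ravel(),Y.ravel(),np.full(X.size,z)]).astype(np.float32).reshape(*X.shape,2)
    outs.append(cv2.remap(im,q[...,0],q[...,1],cv2.INTER_CUBIC))
r=np.vstack(outs);print(r.shape);cv2.imwrite('pics/rr.png',r)
E
```

```text
0 push_stick 0.65 [320. 102.]
0 stick_rest 0.59 [321.5  99.9]
0 batten 0.68 [440.1 202. ]
1 push_stick 0.61 [294.8 178.9]
1 stick_rest 0.85 [292.3 179.2]
1 batten 0.88 [405.2 267.9]
push_stick [ 0.4203 -0.0222  0.0046] [0.0015 0.0015]
stick_rest [ 0.4205 -0.019   0.0211] [0.0004 0.0004]
batten [ 0.5727 -0.151   0.0322] [0.0009 0.0009]
14.8417
batten 0 [-0.08241221  0.00076726] -0.0005993676173365881 0.0522636592763467
[Errno 2] No such file or directory: 's1_batten.npy'
(572, 401, 3)
```

View pics/rr.png

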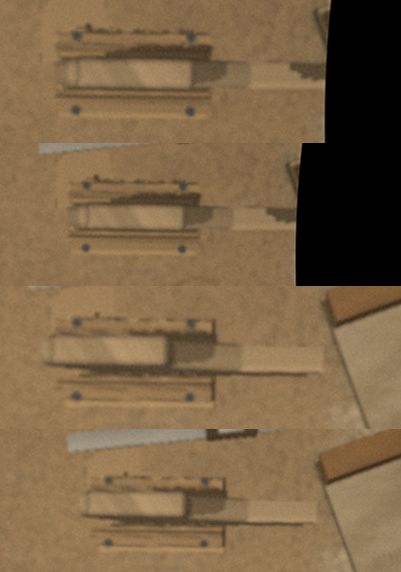

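Rest centre ≈ (0.421, −0.027), yaw ≈ 90°; both rectified views agree at z = 27 mm. The stick lies along the slot with its origin at y ≈ −0.0205. The batten is at (−0.082, 0.001) along the fence. Grasp the stick.

```bash
python3 - <<'E'
from h import *
o=down(np.pi/2)
jaws.move_gripper(.06)
arm.move_to([.4216,-.0255,.15],o)
print(arm.move_straight([.4216,-.0255,.058],rate=.15,f_stop=8))
jaws.move_gripper(.0,80)
s=arm.read_state();print(s['time'],s['ee_pos'],s['opening'],s['finger_force'],s['force'],s['torque'])
np.save('grasp.npy',s['ee_pos'])
arm.move_straight([.4216,-.0255,.175],rate=.2)
s=arm.read_state();print(s['time'],s['opening'],s['force'])
arm.move_straight(tr(-.290,0,.12),down(TY),rate=.25)
arm.move_straight(tr(-.290,0,.0518),rate=.15)
arm.sleep(.1)
s=arm.read_state();print(s['time'],s['ee_pos'],inv(s['ee_pos']),s['force'])
P=imaging.camera_params('wrist');np.savez('k_P.npz',**P);snap('wrist','k');a=snap('side');snap('scene','k2')
b=np.vstack([cv2.imread('pics/k.png'),cv2.resize(a[150:290,260:484,::-1],(640,400),interpolation=cv2.INTER_CUBIC)])
cv2.imwrite('pics/kk.png',cv2.resize(b,None,fx=.75,fy=.75))
E
```

```text
False
16.975 [ 0.42239135 -0.02576249  0.05880899] 0.017131985284145522 78.4537410736084 [-0.10666848  0.92978867  5.33123207] [0.03728721 0.09606288 0.01608267]
17.7083 0.017301248093270646 [-0.71443124 -0.70840117 -1.73271598]
19.975 [ 0.54835511 -0.35452998  0.09861406] [-0.29059607 -0.00098085] [ 0.29123553 -0.00111097 -0.80578239]
```

View pics/kk.png

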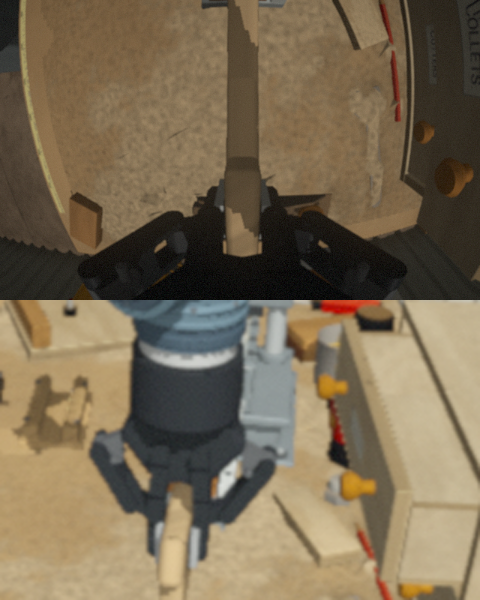

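The stick is held straight and upright, pointing along the bed's middle line (bed end at about (322,5) px in the wrist picture). Approach gently to contact, then feed.

```bash
python3 - <<'E'
from h import *
z=.0510
arm.move_straight(tr(-.285,.001,z),rate=.05)
r=arm.move_straight(tr(-.255,.001,z),rate=.03,f_stop=1.2)
s=arm.read_state();print(r,s['time'],inv(s['ee_pos']),s['ee_pos'][2],s['force'])
snap('scene','c1');snap('side','c2')
a=cv2.imread('pics/c1.png')[150:270,280:440];b=cv2.imread('pics/c2.png')[150:270,280:440]
cv2.imwrite('pics/cc.png',np.hstack([cv2.resize(x,(400,300),interpolation=cv2.INTER_CUBIC) for x in(a,b)]))
E
```

```text
True 20.9333 [-0.27154744  0.00115324] 0.09543874501768182 [1.03446001 1.17337865 0.23760783]
```

View pics/cc.png

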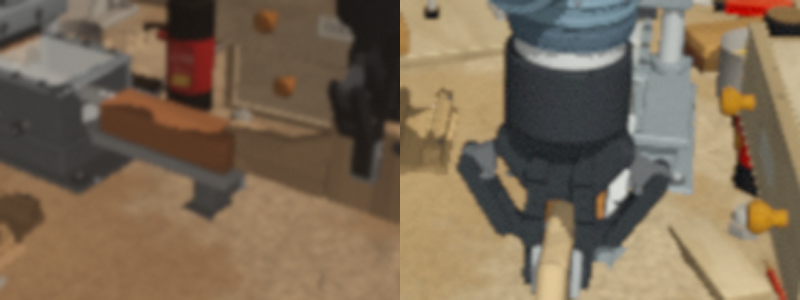

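```bash
python3 - <<'E'
from h import *
z=.0525
s=arm.read_state();p=inv(s['ee_pos'])
arm.move_straight(tr(p[0]-.002,0,z),rate=.03)
r=arm.move_straight(tr(-.175,0,z),rate=.06,f_stop=13)
s=arm.read_state();print(r,s['time'],inv(s['ee_pos']),s['ee_pos'][2],s['force'])
if not r:
    r=arm.move_straight(tr(-.112,0,z),rate=.05,f_stop=12)
    s=arm.read_state();print(r,s['time'],inv(s['ee_pos']),s['ee_pos'][2],s['force'],s['opening'])
snap('scene','d1');snap('side','d2')
a=cv2.imread('pics/d1.png')[130:250,240:400];b=cv2.imread('pics/d2.png')[110:230,280:440]
cv2.imwrite('pics/dd.png',np.hstack([cv2.resize(x,(400,300),interpolation=cv2.INTER_CUBIC) for x in(a,b)]))
E
```

```text
True 22.2583 [-0.22227561 -0.00148654] 0.09888717288677362 [ 0.70539461 -3.34957006 -1.38127022]
```

View pics/dd.png

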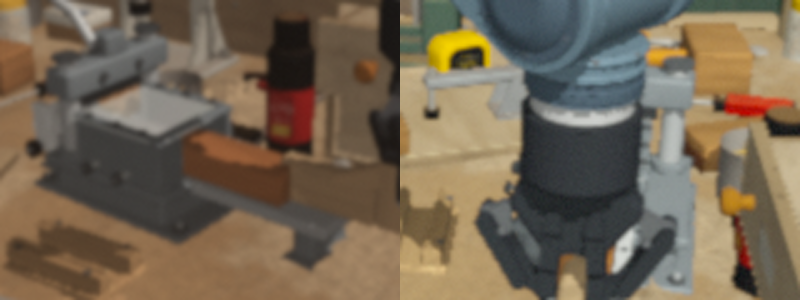

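The batten is in the shoe's entry (front about 38 mm past the mouth) and still straight. The stop is far off, so I can go on slowly with a higher limit.

```bash
python3 - <<'E'
from h import *
z=.0520
for x,f in((-.20,22),(-.16,18),(-.112,11)):
    r=arm.move_straight(tr(x,.0005,z),rate=.035,f_stop=f)
    s=arm.read_state();print(r,s['time'],inv(s['ee_pos']),s['ee_pos'][2],s['force'],s['opening'])
    if r: break
snap('scene','e1');snap('side','e2')
E
```

```text
True 22.7083 [-0.22192065 -0.00179754] 0.09992686832507211 [-0.1461991  -3.09205791  0.44642101] 0.017186237670858747
```

```bash
python3 - <<'E'
from h import *
P=imaging.camera_params('wrist');np.savez('f_P.npz',**P);snap('wrist','f')
r=imaging.regions_of('batten','wrist')
print([(k['conf'],k['box']) for k in r]); 
for q in('guard_mouth','stop','trimmer'):
  for k in imaging.place_of(q,'wrist')[:1]: print(q,k['conf'],k['pixel'],inv(atz('wrist',k['pixel'],.045 if q=='guard_mouth' else 0,P)))
im=cv2.imread('pics/f.png');cv2.imwrite('pics/ff.png',cv2.resize(im[0:240,180:500],(800,600),interpolation=cv2.INTER_CUBIC))
E
```

```text
[(0.85, [272.3, 0.0, 366.9, 26.1])]
```

View pics/ff.png

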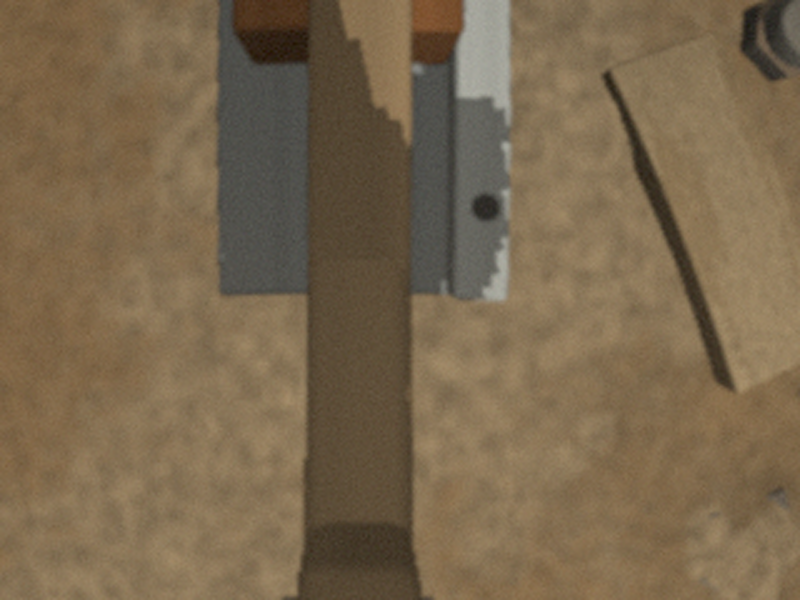

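The batten is flush with the fence (its edge at x≈455 px) and straight, and the stick is in line. Next I step in small increments and log the forces to see what resists.

```bash
python3 - <<'E'
from h import *
for i in range(5):
    arm.move_straight(tr(-.221+.0015*i,.0005,.0525),rate=.02)
    s=arm.read_state();print(round(s['time'],2),np.round(inv(s['ee_pos']),4),round(s['ee_pos'][2],4),np.round(s['force'],1),np.round(s['torque'],2),round(s['opening'],4))
    if abs(s['force'][1])>20: break
E
```

```text
23.37 [-2.22e-01 -1.00e-04] 0.0981 [ 1.5 -6.5  1.6] [-0.77 -0.18 -0.18] 0.0173
23.62 [-0.2218 -0.0003] 0.0986 [-0.6 -9.5  1.8] [-1.51 -0.   -0.1 ] 0.0172
23.87 [-0.2215 -0.0004] 0.0991 [ -1.5 -13.2   1.3] [-2.15  0.21 -0.04] 0.0173
24.12 [-0.2213 -0.0005] 0.0995 [ -1.5 -16.6   1.5] [-2.8   0.45 -0.01] 0.0176
24.37 [-0.2211 -0.0007] 0.1 [ -3.7 -19.6   2.1] [-3.45  0.63  0.13] 0.017
```

```bash
python3 - <<'E'
from h import *
s=arm.read_state();Rt=R.from_rotvec(s['tool_rot']).as_matrix()
print('tool x (want',np.cos(TY),np.sin(TY),'0)',Rt[:,0],'z',Rt[:,2])
P=dict(np.load('f_P.npz'))
for n,px,z in(('rear top L',(274,12.8),.075),('rear top R',(364,14),.075),('rear bot L',(280,24.8),.045),('rear bot R',(360.8,24.8),.045),('bed L',(267.2,117.4),.045),('bed R inner fence top',(360.5,119),.059)):
    print(n,np.round(inv(atz('wrist',px,z,P)),4))
P=dict(np.load('w0_P.npz'));
for c in('scene','side'):
    imaging.capture(c)
    for q in('guard_mouth','bed_end','stop','batten'):
        for k in imaging.place_of(q,c)[:1]: print(c,q,round(k['conf'],2),np.round(k['pixel'],1),np.round(inv(atz(c,k['pixel'],0 if q=='stop' else .045)),4))
E
```

```text
tool x (want 0.10709057041093205 0.9942492694133908 0) [ 0.10515193  0.99395817 -0.03146803] z [ 0.00642518 -0.03232184 -0.99945686]
rear top L [-0.1007  0.0215]
rear top R [-0.1014 -0.0209]
rear bot L [-0.0998  0.0225]
rear bot R [-0.0998 -0.0231]
bed L [-0.1539  0.0302]
bed R inner fence top [-0.154  -0.0216]
scene guard_mouth 0.8 [319.5 198.1] [-0.0002  0.0083]
scene bed_end 0.74 [377.8 216.2] [-0.1598  0.0009]
scene batten 0.95 [333.7 202.4] [-0.0418  0.0059]
side guard_mouth 0.76 [356.5 200. ] [0.0015 0.0018]
side bed_end 0.63 [346.4 240.8] [-0.1559  0.0058]
side batten 0.44 [351.4 206.1] [-0.0265  0.0098]
```

```bash
cat >> h.py <<'E'
def tilt(th,yaw=TY): # nose up th
    yt=np.array([-np.sin(yaw),np.cos(yaw),0]); return (R.from_rotvec(-th*yt)*R.from_rotvec(down(yaw))).as_rotvec()
def rep():
    s=arm.read_state();Rt=R.from_rotvec(s['tool_rot']).as_matrix();c,sn=np.cos(TY),np.sin(TY);f=s['force']
    print(round(s['time'],2),'xy',np.round(inv(s['ee_pos'])*1e3,1),'z',round(s['ee_pos'][2]*1e3,1),'nose',round(Rt[2,0],4),'F ax/lat/z',np.round([c*f[0]+sn*f[1],-sn*f[0]+c*f[1],f[2]],1),'T',np.round(s['torque'],2),flush=True)
    return -(c*f[0]+sn*f[1]),inv(s['ee_pos'])[0]
E
python3 - <<'E'
from h import *
jaws.move_gripper(0,120)
rep()
x0=-.2211;x=-.214
for i in range(7):
    x+=.0015
    arm.move_straight(tr(x,.0005,.0510),tilt(.02),rate=.03)
    F,xe=rep()
    if F>40 or xe>-.217: break
E
```

```text
25.08 xy [-221.1   -0.7] z 100.0 nose -0.0313 F ax/lat/z [-21.3   1.6   1.7] T [-3.37  0.59  0.03]
25.33 xy [-215.     0.5] z 96.5 nose 0.0173 F ax/lat/z [-4.2  0.4 -0.9] T [-1.04  0.09 -0.08]
```

It freed as soon as the nose came up: the loaded arm had been pitching the tip down. Continue with nose-up compensation.

```bash
python3 - <<'E'
from h import *
for x in(-.20,-.17,-.14,-.112):
    r=arm.move_straight(tr(x,.0005,.0515),tilt(.02),rate=.04,f_stop=12)
    print(r,end=' ');F,xe=rep()
    if r or F>10: break
E
```

```text
False 25.8 xy [-199.7    0.8] z 96.1 nose 0.0205 F ax/lat/z [-3.5 -1.3 -2.4] T [-0.7  -0.06 -0.08]
False 26.7 xy [-169.6    0.7] z 96.3 nose 0.0211 F ax/lat/z [-1.9 -0.1 -2. ] T [-0.52 -0.14 -0.12]
False 27.6 xy [-139.5    0.9] z 96.3 nose 0.0214 F ax/lat/z [-0.4 -1.4 -1.1] T [-0.24 -0.08 -0.07]
False 28.45 xy [-112.3    0.7] z 96.4 nose 0.0197 F ax/lat/z [-4.9  0.2 -0.3] T [-0.91  0.15  0.01]
```

```bash
python3 - <<'E'
from h import *
r=arm.move_straight(tr(-.098,.0005,.0515),tilt(.02),rate=.03,f_stop=7);print(r);F,xe=rep()
x=max(xe,-.112)
for i in range(40):
    if F>8.5: break
    x+=.001
    arm.move_straight(tr(x,.0005,.0515),tilt(.02),rate=.02)
    F,xe=rep()
arm.sleep(.2);rep()
E
```

```text
False
29.07 xy [-98.1   0.7] z 96.4 nose 0.02 F ax/lat/z [-4.  -0.4 -0.9] T [-1.02  0.15  0.04]
29.32 xy [-97.6   0.6] z 96.5 nose 0.0193 F ax/lat/z [-6.1  0.2 -2. ] T [-1.16  0.2   0.06]
29.57 xy [-96.6   0.6] z 96.5 nose 0.0192 F ax/lat/z [-6.2  0.1 -2.7] T [-1.06  0.25  0.11]
29.82 xy [-95.6   0.6] z 96.5 nose 0.0193 F ax/lat/z [-6.1  0.2 -1.4] T [-1.15  0.24  0.09]
30.07 xy [-94.6   0.7] z 96.5 nose 0.0193 F ax/lat/z [-5.8  0.4 -0.5] T [-1.11  0.21  0.07]
30.32 xy [-93.6   0.6] z 96.5 nose 0.0193 F ax/lat/z [-5.8  0.  -1.4] T [-1.13  0.18  0.07]
30.57 xy [-92.6   0.6] z 96.5 nose 0.0193 F ax/lat/z [-5.8  1.5 -1. ] T [-1.19  0.25  0.08]
30.82 xy [-91.6   0.7] z 96.5 nose 0.0192 F ax/lat/z [-5.   0.3 -0.9] T [-1.13  0.2   0.09]
31.07 xy [-90.6   0.6] z 96.5 nose 0.0193 F ax/lat/z [-5.7  0.9 -1.2] T [-1.11  0.23  0.07]
31.32 xy [-89.6   0.7] z 96.5 nose 0.0193 F ax/lat/z [-5.3  0.1 -1.2] T [-1.12  0.2   0.08]
31.57 xy [-88.7   0.6] z 96.5 nose 0.019 F ax/lat/z [-6.   0.9 -1.4] T [-1.14  0.26  0.06]
31.82 xy [-88.6   0.5] z 96.8 nose 0.0172 F ax/lat/z [-9.4  0.8 -0.9] T [-1.7   0.37  0.15]
32.02 xy [-88.6   0.5] z 96.7 nose 0.0173 F ax/lat/z [-10.    1.9  -1.4] T [-1.63  0.43  0.1 ]
```

Steady feed was 5.8 N, and now it is held at x = −88.6 with 10 N and rising, so the batten is on the stop (front ≈ 172 mm). One small press more, then I withdraw and return the stick.

```bash
python3 - <<'E'
from h import *
arm.move_straight(tr(-.0855,.0005,.0515),tilt(.02),rate=.02);F,x=rep()
arm.sleep(.15);rep()
arm.move_straight(tr(-.11,.0005,.052),tilt(.01),rate=.06);rep()
arm.move_straight(tr(-.20,.0005,.054),down(TY),rate=.15);rep()
arm.move_straight(tr(-.20,.0005,.15),rate=.2)
arm.move_straight([.4216,-.20,.19],down(np.pi/2),rate=.25)
P=imaging.camera_params('wrist');snap('wrist','r')
for q in('push_stick','stick_rest','batten','stop'):
    for k in imaging.place_of(q,'wrist')[:1]: print(q,round(k['conf'],2),np.round(k['pixel'],1))
arm.move_straight([.4216,-.0255,.19],rate=.2)
arm.move_straight([.4216,-.0255,.085],rate=.15);rep()
a=arm.move_straight([.4216,-.0255,.0585],rate=.04,f_stop=5);print(a)
print(arm.read_state()['ee_pos'],np.load('grasp.npy'));rep()
E
```

```text
32.27 xy [-88.4   0.3] z 97.2 nose 0.0143 F ax/lat/z [-14.    1.8  -0.4] T [-2.51  0.61  0.22]
32.42 xy [-88.4   0.3] z 97.2 nose 0.0143 F ax/lat/z [-15.    2.2  -0.7] T [-2.52  0.64  0.22]
32.98 xy [-109.8    0.6] z 96.9 nose 0.0107 F ax/lat/z [-0.2 -0.4 -1.1] T [ 0.03  0.03 -0.01]
33.73 xy [-199.4    0.7] z 98.7 nose 0.0007 F ax/lat/z [-0.5 -0.5 -1.3] T [-0.05  0.01  0.05]
push_stick 0.62 [321.4 223.3]
37.23 xy [ 22.6 159.5] z 85.7 nose -0.0005 F ax/lat/z [ 0.6 -0.4  0.4] T [-0.03 -0.04  0.01]
True
[ 0.4212011  -0.02551182  0.05949233] [ 0.42239135 -0.02576249  0.05880899]
37.86 xy [ 22.9 160.7] z 59.5 nose 0.0003 F ax/lat/z [-0.8  1.5  5.3] T [0.28 0.21 0.04]
```

```bash
python3 - <<'E'
from look import *
jaws.move_gripper(.06)
arm.move_straight([.4213,-.0255,.16],rate=.2)
o=down(np.radians(84))
rays=look([([.50,-.02,.38],o),([.52,.06,.38],o)],['push_stick','stick_rest','batten','stop','guard_mouth'],'v')
print(arm.read_state()['time'])
for q in('stop','batten','guard_mouth'):
    for oo,d in rays.get(q,[]):
        z=.045 if q!='stop' else 0; print(q,np.round(inv(oo+d*(z-oo[2])/d[2]),4))
for i in(0,1):
    P=dict(np.load(f'v{i}_P.npz'))
    try:
        M=np.load(f'v{i}_batten.npy');v,u=np.where(M);print(i,'batten mask',M.sum(),u.min(),u.max(),v.min(),v.max())
        for r in(v.min(),v.max()): print(np.round(inv(atz('wrist',(u[v==r].mean(),r),.075,P)),4))
    except Exception as e: print(e)
E
```

```text
0 push_stick 0.38 [372.8 174.3]
0 stick_rest 0.67 [272.3 154.1]
0 stop 0.86 [377.1  69.7]
0 guard_mouth 0.88 [377.4 182. ]
1 push_stick 0.66 [270.8 208.1]
1 stick_rest 0.72 [269.4 202.5]
1 stop 0.83 [367.7 116. ]
push_stick [0.512  0.0669 0.404 ] [0.0346 0.0346]
stick_rest [ 0.421  -0.0138  0.025 ] [0.0026 0.0026]
stop [ 0.6021  0.1062 -0.0258] [0.0002 0.0002]
41.55
stop [ 0.1703 -0.0009]
stop [ 0.1743 -0.0011]
guard_mouth [-0.0048  0.0012]
0 batten mask 346 366 401 62 77
[0.1724 0.0189]
[0.1521 0.0034]
1 batten mask 459 357 390 120 141
[0.1716 0.0183]
[ 0.1428 -0.0145]
```

```bash
python3 - <<'E'
from fit import *
for i in(0,1):
    P=dict(np.load(f'v{i}_P.npz'));im=cv2.imread(f'pics/v{i}.png')
    xs=np.arange(.145,.20,.003)
    for y in(.008,.014):
        q=proj(P,np.array([tr(x,y,.030) for x in xs])).astype(np.float32)[None]
        print(i,y,[(round(x*1e3),*map(int,c[::-1])) for x,c in zip(xs,cv2.remap(im,q[...,0],q[...,1],cv2.INTER_LINEAR)[0])])
P=dict(np.load('v1_P.npz'));print('stick',atz('wrist',(270.8,208.1),.008,P))
M=np.load('v1_push_stick.npy');B=np.array([[x,y,z] for x in np.linspace(-41,29,4) for y in(-9,9) for z in(0,78)]+[[x,y,z] for x in(60,90,115,125) for y in(-9,9) for z in(36,39)])/1e3
def S(p):
    Rm=(R.from_euler('z',p[2])*R.from_euler('x',p[3])).as_matrix();W=B@Rm.T+[p[0],p[1],.008]
    return np.maximum(sil(P,W[:16]),sil(P,np.vstack([W[12:16],W[16:]])))
f=lambda p:np.abs(S(p)-M).sum()/M.sum()
x0=np.array([.4212,-.0205,np.pi/2,0]);r=minimize(f,x0,method='Nelder-Mead',options=dict(initial_simplex=x0+np.vstack([np.zeros(4),np.diag([.006,.008,.08,.1])]),xatol=3e-4,fatol=1e-4))
print('stick fit x,y,yaw,roll',np.round(r.x,4),round(r.fun,3))
E
```

```text
0 0.008 [(145, 74, 75, 71), (148, 70, 70, 65), (151, 69, 69, 65), (154, 75, 66, 56), (157, 76, 64, 51), (160, 82, 66, 53), (163, 81, 62, 47), (166, 81, 59, 43), (169, 89, 66, 47), (172, 87, 65, 52), (175, 96, 95, 89), (178, 107, 107, 102), (181, 111, 111, 106), (184, 114, 114, 109), (187, 115, 116, 110), (190, 92, 92, 86), (193, 91, 91, 87), (196, 92, 93, 86), (199, 90, 89, 85)]
0 0.014 [(145, 70, 72, 68), (148, 70, 72, 69), (151, 66, 63, 58), (154, 88, 62, 39), (157, 89, 63, 38), (160, 90, 62, 41), (163, 92, 62, 41), (166, 90, 62, 40), (169, 90, 62, 38), (172, 87, 68, 55), (175, 101, 101, 95), (178, 112, 113, 107), (181, 113, 111, 107), (184, 114, 113, 108), (187, 114, 115, 109), (190, 93, 92, 88), (193, 90, 89, 85), (196, 92, 93, 88), (199, 91, 91, 87)]
1 0.008 [(145, 105, 104, 97), (148, 99, 99, 92), (151, 95, 95, 90), (154, 92, 91, 85), (157, 93, 90, 83), (160, 90, 86, 79), (163, 87, 83, 78), (166, 88, 83, 74), (169, 85, 79, 69), (172, 84, 79, 72), (175, 93, 94, 85), (178, 97, 95, 90), (181, 97, 98, 91), (184, 103, 103, 98), (187, 94, 93, 87), (190, 86, 84, 79), (193, 87, 88, 85), (196, 89, 88, 82), (199, 71, 69, 66)]
1 0.014 [(145, 94, 66, 42), (148, 90, 63, 40), (151, 96, 68, 46), (154, 95, 67, 45), (157, 94, 66, 45), (160, 94, 64, 41), (163, 95, 68, 46), (166, 96, 68, 45), (169, 96, 66, 42), (172, 95, 81, 70), (175, 112, 113, 104), (178, 116, 115, 109), (181, 116, 115, 109), (184, 117, 116, 110), (187, 112, 111, 105), (190, 98, 96, 91), (193, 94, 92, 88), (196, 96, 96, 90), (199, 92, 94, 88)]
stick [ 0.42074377 -0.02974288  0.008     ]
stick fit x,y,yaw,roll [ 0.4198 -0.025   1.5251  0.0409] 0.107
```

The batten's brown runs straight into the aluminium at 172–174 mm with no gap in either view. The stick stands upright in the rest. Hand it in.

```bash
python3 -c "
from rig import workorder
print(workorder.finish_job())"
```

```text
the job is handed in; nothing more can be done
None
```

I handed the job in at about 42 s of 62 s: the last pictures show the batten on the bed butted against the length stop with no gap, and the push stick back upright in its rest, but the hand-in gave no verdict and the stop's shift was never measured closely.

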